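# Rock the oblong printing block into its registration window

### The arm

A 6-joint arm with a two-finger parallel gripper is mounted at the origin on the work surface. World frame = base frame: x ahead of the robot, y to its left, z up, the work surface at z = 0. Lengths are in m, angles in rad, forces in N, time in s.
With the tool pointing down it reaches from about 0.375 to 0.9 m from the base axis. Payload 3.1 kg.
Tool frame: the origin (TCP) lies at the very end of the fingers, on their centre line; the grasp point (between the pads) lies 19 mm behind it; z points along the fingers, y is the line along which they close (so a half turn about z gives the same grasp; the last joint's range is limited). The gripper opens to 87 mm and grips with 3 to 60 N. Pads are 19 mm wide; open, the fingers measure 117 mm over their backs; the gripper's body (75 mm by 190 mm) begins 51 mm behind the grasp point.
Start: joints at [-1.454, 0.527, 1.433, -0, 1.181, -0.178], TCP at [0.182, -0.598, 0.192] pointing down, gripper open.
Joint ranges: [-3.08, 3.08], [-0.75, 2.2], [0.22, 2.44], [-1.43, 4.57], [0, 2.65], [-2.85, 2.85]. Speed limits (rad/s): [2.79, 2.79, 3.14, 3.14, 3.14, 3.14].

### API

Orientations are given as a unit quaternion [x, y, z, w].
In Python, from rig import status, viewer, robot gives the robot as it stands.
- The arm moves only by the tool arm_command, never from a script. Its arguments are lists of equal length, an entry for each row: "delta_rot": the turn, a rotation vector about the tool's x, y, z in degrees, a list of three; "delta_pos": the shift along the tool's x, y, z in m, a list of three; "gripper": the closure, from -1 (fully open) to 1 (shut). In form: {"delta_rot": [[rx, ry, rz], ...], "delta_pos": [[dx, dy, dz], ...], "gripper": [gripper, ...]}. A call has 1 to 12 rows; each row is the pose to reach, as a shift and turn from the pose commanded when the call began, along the tool's axes at that moment; what a row does not reach only later rows make up. A row lasts 1/12 s, in which the tool goes at most 41.7 mm and 7.16 degrees, less where a joint would pass 70% of its speed; a pose out of reach is approached as far as the arm can. A call with a gripper value outside its range is refused whole. The fingers move at their own pace and stop on an object; "grip_force" is the grip in N (left out, the last holds). Time passes only in rows, so rows that repeat a pose let the fingers close. It gives the time, the measured TCP pose, the force, the opening and the grip force at its end, in the units of the state.
- status.get_obs(): the state, without advancing time (a new reading comes with each control period).
- viewer.camera(name): name is "side" or "top"; returns a dict with "pixels" (480x640x3 uint8, blue, green, red), "fx", "fy", "cx", "cy" (pixels), "pose" (4x4, takes a point from camera to world coordinates). Camera axes: x right, y down, z forward; pixel columns grow to the right and rows downward; lengths in m; the calibration is good to about 2 mm. A picture is of the moment at which its call begins. There is no depth.
- robot.hand_in(): hands the job in; it is judged then, once.
The state is a dict: "time": time; "q": joint angles; "joint_velocities": joint speeds; "joint_torque": joint torques, N m; "position": TCP position; "tool_rot": TCP orientation; "ft_force": force on the tool from outside, world axes, zero at the start; "moment": the same for the moment, N m; "grip_width": finger opening in m; "grip_force": force on a finger pad.
Only numpy, scipy, OpenCV 4.12 (cv2) and the standard library are available. Lean on these libraries where they do the work, as an engineer would, in place of code of your own. Each camera call takes 0.05 s, during which the arm holds its last target. There are 200 camera calls.

### The job

Take the oblong hand printing block by its bar grip and seat it in the window of the plywood registration board: hold it clearly tilted, some 15 to 20 degrees, set one short end in the window first, then let the other end down so that it drops flat on the window's floor, grip upward, and let go of it. Leave the square printing block and the spray can where they are.

Things in the scene. Friction and masses are not known exactly. Their poses are not given: they have to be found in the camera images.
- oblong_block: The oblong hand printing block, loose: a light wood body with a thin dark printing face underneath, 90 mm long (its x) by 60 mm wide (its y) by 22 mm high, with a wooden bar grip on top at its centre, 56 mm long (x), 24 mm wide (y), reaching from 22 to 54 mm above the underside. About 0.14 kg. Origin: centre of the underside; z up. It starts lying flat on the table, face down. Either end may go first.
- square_block: The square printing block, loose, a bystander of the same woods and with the same bar grip (56 x 24 mm, 22 to 54 mm high, along its x), but with a square body 78 x 78 x 22 mm: too wide for the window. Origin: centre of the underside. The two blocks swap places between starts.
- pocket (a point): The window: a rectangular pocket 98 mm long (its x) by 68 mm wide (its y) and 12 mm deep, white paper on its floor, in the middle of a fixed flat plywood board 200 x 160 x 16 mm that lies on a sheet printed with black rectangles. The point is the centre of the pocket's floor, 4 mm above the table; the board's top face is 12 mm above the point. z up. The oblong block goes in with its length along the window's length, either way round, with 4 mm of play on each side.
- spray_can: A dark metal spray can with a white cap, a loose bystander standing on the table, 62 mm diameter, 177 mm high, beyond the board on the robot's right. Origin: centre of its base; z up.
There are look-alikes about, which are no part of the job. What is shaped like the oblong_block but blue or yellow is not meant.

How it is judged:
By the outcome, as a careful person would: the job done as asked, in the order asked, and still so for the second after the job is handed in, with the robot touching nothing.
It also fails if it takes over 35 s, if anything falls off the work surface, if the arm or the gripper's body presses on something with over 40 N, if the wrist force passes 120 N, or if a joint passes its speed limit or range.

## Working session

There is one attempt and no reset: what is moved stays moved. The work goes in short steps, Python scripts to look and compute and a tool call to move; the robot and the scene stay as the last step left them, time stands still between calls to the robot, and variables do not carry over. Pictures are saved under pics/ and viewed, at most 10 in all, crops included, and the job is handed in when it is done.

Besides the shell and the picture viewer there is one more tool, called after "Request:" as name(argument=value, ...) on one line, values as JSON. arm_command: Moves the arm, as the interface text tells. Its arguments: {"type":"object","properties":{"delta_rot":{"type":"array","items":{"type":"array","items":{"type":"number"}}},"delta_pos":{"type":"array","items":{"type":"array","items":{"type":"number"}}},"gripper":{"type":"array","items":{"type":"number"}},"grip_force":{"type":"number"}},"required":["delta_rot","delta_pos","gripper"]}

```bash
mkdir -p pics
python3 - <<'E'
from rig import status, viewer, robot
import cv2,numpy as np
for n in("top","side"):
    c=viewer.camera(n);cv2.imwrite(f"pics/{n}0.png",c["pixels"]);print(n,c["fx"],c["fy"],c["cx"],c["cy"],np.round(c["pose"],4).tolist())
o=status.get_obs();print(o["time"],o["position"],o["tool_rot"],o["grip_width"])
E
```

```text
top 622.6052601441448 622.6052601441448 320.64159837510095 235.81255025873753 [[-0.0059, -0.9898, 0.1423, 0.3231], [-0.9999, 0.0078, 0.0124, -0.0816], [-0.0133, -0.1422, -0.9897, 1.296], [0.0, 0.0, 0.0, 1.0]]
side 609.9677929269084 609.9677929269084 319.8208636698556 232.07041706501215 [[-0.7288, -0.5204, 0.445, -0.0344], [-0.6847, 0.5547, -0.4727, 0.5002], [-0.0008, -0.6492, -0.7606, 0.9349], [0.0, 0.0, 0.0, 1.0]]
0.1 [ 0.18210222 -0.59713574  0.19116555] [ 9.89084031e-01  1.47349322e-01  1.50705414e-05 -9.77937289e-04] 0.08758235206122275
```

View pics/top0.png

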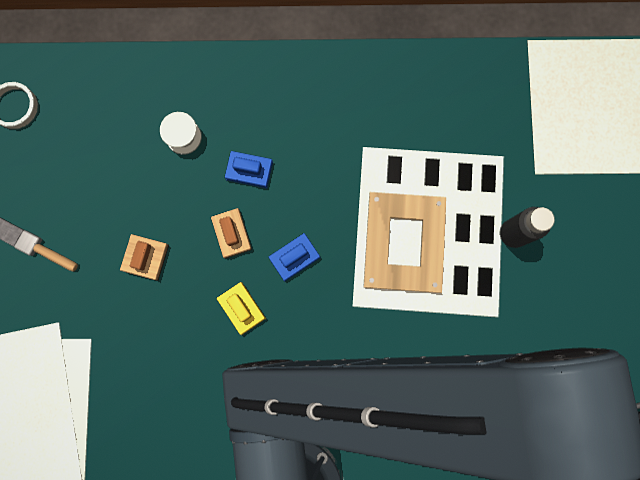

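View pics/side0.png

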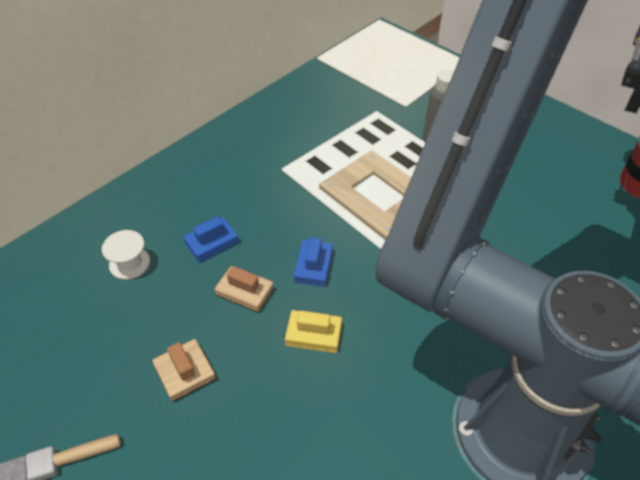

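The top view (blocks seen from above) shows these candidates:
- wooden oblong at (231,233)
- wooden square at (144,257)
- blue oblongs at (249,169) and (294,257)
- yellow oblong at (240,308)

The board window is at (405,242) and the can at (530,225). In the side view the wooden oblong is at (245,287) and the square at (183,368). I choose the wooden oblong at top (231,233).

```bash
cat > h.py <<'E'
import cv2,numpy as np
from rig import status,viewer,robot
def ray(c,uv,z):
    uv=np.atleast_2d(uv).astype(float);P=c["pose"]
    d=np.c_[(uv[:,0]-c["cx"])/c["fx"],(uv[:,1]-c["cy"])/c["fy"],np.ones(len(uv))]@P[:3,:3].T
    return P[:3,3]+d*((z-P[2,3])/d[:,2])[:,None]
def rect(c,mask,seed,z):
    """min-area rectangle, in world xy at height z, of the mask blob nearest the seed pixel"""
    cs=[k for k in cv2.findContours(mask,cv2.RETR_EXTERNAL,cv2.CHAIN_APPROX_NONE)[0] if cv2.contourArea(k)>60]
    k=min(cs,key=lambda k:-cv2.pointPolygonTest(k,seed,True))
    w=ray(c,k[:,0,:],z)[:,:2]
    (x,y),(a,b),t=cv2.minAreaRect((w*1000).astype(np.float32))
    if a<b:a,b,t=b,a,t+90
    return np.round([x,y,a,b,(t+90)%180-90],1)
E
python3 - <<'E'
from h import *
for n,s,g,w in(("top",(225,247),(231,230),(405,242)),("side",(235,294),(242,279),(378,193))):
    c=viewer.camera(n);p=c["pixels"];hsv=cv2.cvtColor(p,cv2.COLOR_BGR2HSV)
    wood=cv2.inRange(hsv,(5,60,60),(20,255,255));grip=cv2.inRange(hsv,(3,150,50),(13,255,190))
    white=cv2.inRange(hsv,(0,0,150),(180,50,255))
    print(n,hsv[s[1],s[0]],hsv[g[1],g[0]],hsv[w[1],w[0]])
    print("body",rect(c,wood,s,.022));print("grip",rect(c,grip,g,.054));print("win",rect(c,white,w,.004),rect(c,white,w,.016))
    bd=cv2.inRange(hsv,(8,50,60),(25,255,255));print("board",rect(c,bd,(380,250) if n=="top" else (350,205),.016))
    if n=="top":
        a=cv2.resize(p[195:270,110:270],None,fx=4.5,fy=4.5);b=np.dstack([cv2.resize(m[195:270,110:270],None,fx=4.5,fy=4.5) for m in(wood,grip,wood)])
        cv2.imwrite("pics/crop.png",np.vstack([a,b])[:600])
E
```

```text
top [ 19 110 237] [ 11 157 190] [ 40   6 240]
body [514.7 121.   91.1  60.9  17.9]
grip [513.5 119.8  57.3  24.9  18.3]
win [ 519.9 -292.1  340.8  300.4   -4.5] [ 518.1 -290.2  337.6  297.6   -4.5]
board [ 493.7 -240.2  202.   161.6   -4.3]
side [ 17  82 217] [ 13 124 179] [ 35  12 239]
body [509.5 124.8  96.4  69.8  17.9]Traceback (most recent call last):
  File "<stdin>", line 7, in <module>
  File "h.py", line 10, in rect
    k=min(cs,key=lambda k:-cv2.pointPolygonTest(k,seed,True))
ValueError: min() iterable argument is empty
```

View pics/crop.png

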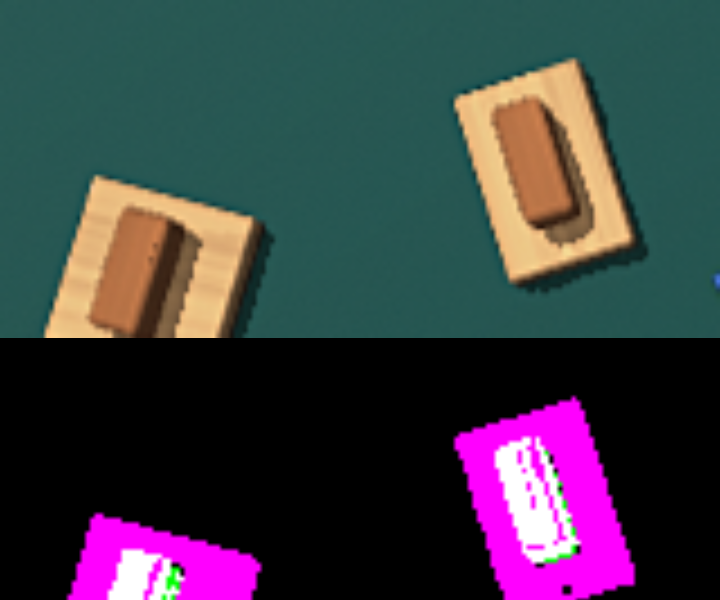

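Crop: the right-hand block (source pixel 231,233) is the 90x60 wood oblong and the left one is the square, so the choice holds. Next I measure the window and work out the first move.

```bash
cat >> h.py <<'E'
from scipy.spatial.transform import Rotation as R
def tool(yaw,tilt=0):  # pointing down, tool x at yaw, then turned about tool y
    return R.from_euler("z",yaw,degrees=True)*R.from_euler("x",180,degrees=True)*R.from_euler("y",tilt,degrees=True)
def delta(pos,rot,p=None,r=None):
    o=status.get_obs();p=o["position"] if p is None else p;r=R.from_quat(o["tool_rot"]) if r is None else r
    print("rot",np.round((r.inv()*rot).as_rotvec(degrees=True),2),"pos",np.round(r.inv().apply(np.array(pos)-p),4))
E
python3 - <<'E'
from h import *
c=viewer.camera("top");p=c["pixels"];hsv=cv2.cvtColor(p,cv2.COLOR_BGR2HSV)
m=cv2.inRange(hsv,(0,0,120),(180,50,255));k=np.zeros_like(m);k[205:280,375:435]=m[205:280,375:435]
for z in(.004,.016):print("win",rect(c,k,(405,242),z))
print(R.from_quat(status.get_obs()["tool_rot"]).as_matrix().round(3))
delta([.514,.1205,.12],tool(18));delta([.514,.1205,.027],tool(18))
E
```

```text
win [ 494.6 -241.3   96.2   66.8   -4.3]
win [ 493.  -239.8   95.3   66.2   -4.3]
[[ 0.957  0.291 -0.   ]
 [ 0.291 -0.957  0.001]
 [ 0.    -0.001 -1.   ]]
rot [-0.06 -0.01 -1.05] pos [ 0.5267 -0.59    0.0722]
rot [-0.06 -0.01 -1.05] pos [ 0.5267 -0.5899  0.1652]
```

Request:
arm_command(delta_rot=[[0, 0, -1], [0, 0, -1], [0, 0, -1], [0, 0, -1], [0, 0, -1], [0, 0, -1], [0, 0, -1], [0, 0, -1], [0, 0, -1], [0, 0, -1], [0, 0, -1], [0, 0, -1]], delta_pos=[[0.527, -0.59, 0.05], [0.527, -0.59, 0.05], [0.527, -0.59, 0.05], [0.527, -0.59, 0.05], [0.527, -0.59, 0.05], [0.527, -0.59, 0.05], [0.527, -0.59, 0.05], [0.527, -0.59, 0.05], [0.527, -0.59, 0.05], [0.527, -0.59, 0.05], [0.527, -0.59, 0.05], [0.527, -0.59, 0.05]], gripper=[-1, -1, -1, -1, -1, -1, -1, -1, -1, -1, -1, -1])

```text
time: 1.25
position: [0.3923, -0.1432, 0.1606]
tool_rot: [0.988, 0.156, 0.0, 0.0]
ft_force: [-0.2, -0.2, -0.5]
grip_width: 0.0874
grip_force: 0.0
```

```bash
python3 -c "
from h import *
delta([.514,.1205,.12],tool(18))"
```

```text
rot [ 0.03 -0.03 -0.09] pos [ 0.1969 -0.2135  0.0406]
```

Request:
arm_command(delta_rot=[[0, 0, 0], [0, 0, 0], [0, 0, 0], [0, 0, 0], [0, 0, 0], [0, 0, 0], [0, 0, 0], [0, 0, 0], [0, 0, 0], [0, 0, 0]], delta_pos=[[0.197, -0.2135, 0.0406], [0.197, -0.2135, 0.0406], [0.197, -0.2135, 0.0406], [0.197, -0.2135, 0.0406], [0.197, -0.2135, 0.0406], [0.197, -0.2135, 0.0406], [0.197, -0.2135, 0.0406], [0.197, -0.2135, 0.0406], [0.197, -0.2135, 0.0406], [0.197, -0.2135, 0.0406]], gripper=[-1, -1, -1, -1, -1, -1, -1, -1, -1, -1])

```text
time: 2.08
position: [0.5127, 0.1189, 0.1197]
tool_rot: [0.988, 0.157, -0.001, 0.0]
ft_force: [-0.3, -0.8, -0.1]
grip_width: 0.0871
grip_force: 0.0
```

```bash
python3 -c "
from h import *
delta([.514,.1205,.027],tool(18))"
```

```text
rot [0.   0.08 0.02] pos [ 0.0019 -0.0011  0.0927]
```

Request:
arm_command(delta_rot=[[0, 0, 0], [0, 0, 0], [0, 0, 0], [0, 0, 0], [0, 0, 0], [0, 0, 0], [0, 0, 0], [0, 0, 0], [0, 0, 0], [0, 0, 0], [0, 0, 0], [0, 0, 0]], delta_pos=[[0.001, 0, 0.03], [0.001, 0, 0.06], [0.001, 0, 0.08], [0.001, 0, 0.092], [0.001, 0, 0.092], [0.001, 0, 0.092], [0.001, 0, 0.092], [0.001, 0, 0.092], [0.001, 0, 0.092], [0.001, 0, 0.092], [0.001, 0, 0.092], [0.001, 0, 0.092]], gripper=[-1, -1, -1, -1, -1, 1, 1, 1, 1, 1, 1, 1], grip_force=30)

```text
time: 3.08
position: [0.5145, 0.1193, 0.0283]
tool_rot: [0.988, 0.156, 0.0, 0.0]
ft_force: [1.4, -0.4, 0.2]
grip_width: 0.0484
grip_force: 0.0
```

Request:
arm_command(delta_rot=[[0, 0, 0], [0, 0, 0], [0, 0, 0], [0, 0, 0], [0, 0, 0], [0, 0, 0], [0, 0, 0], [0, 0, 0]], delta_pos=[[0, 0, 0], [0, 0, 0], [0, 0, 0], [0, 0, 0], [0, 0, 0], [0, 0, 0], [0, 0, 0], [0, 0, 0]], gripper=[1, 1, 1, 1, 1, 1, 1, 1])

```text
time: 3.75
position: [0.5142, 0.1192, 0.0279]
tool_rot: [0.988, 0.156, -0.0, -0.0]
ft_force: [-0.1, 0.2, 0.2]
grip_width: 0.0013
grip_force: 0.0
```

The fingers closed on nothing, so I look.

Run:
```python
from h import *
a=viewer.camera("top")["pixels"][150:350,100:340];b=viewer.camera("side")["pixels"][200:400,130:370]
cv2.imwrite("pics/miss.png",np.hstack([cv2.resize(a,(400,333)),cv2.resize(b,(400,333))]))
```

```text
(no output)
```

View pics/miss.png

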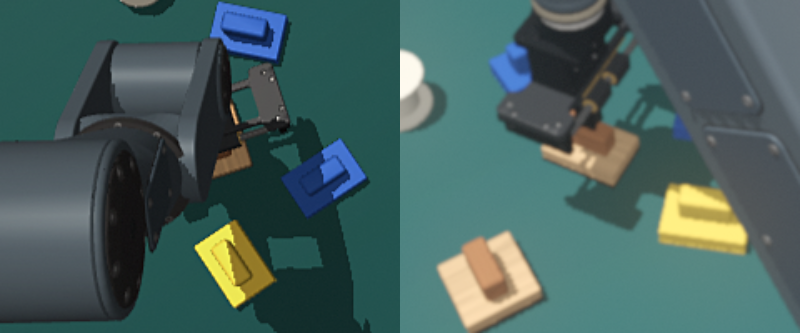

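Run:
```python
from h import *
c=viewer.camera("side");b=c["pixels"][180:330,170:350]
cv2.imwrite("pics/miss2.png",cv2.resize(b,(720,600),interpolation=cv2.INTER_CUBIC))
o=status.get_obs();P=np.linalg.inv(c["pose"])
r=R.from_quat(o["tool_rot"])
for d in(0,-.019,-.07):
    v=P@np.r_[o["position"]+r.apply([0,0,d]),1];u=np.array([c["fx"]*v[0]/v[2]+c["cx"],c["fy"]*v[1]/v[2]+c["cy"]]);print(d,u.round(),((u-[170,180])*4).round())
print(o["q"])
```

```text
0 [244. 282.] [297. 409.]
-0.019 [243. 276.] [293. 385.]
-0.07 [240. 259.] [281. 315.]
[1.58732128e-02 6.55857741e-01 1.80582096e+00 6.57063547e-06
 6.79932323e-01 1.27342979e+00]
```

View pics/miss2.png

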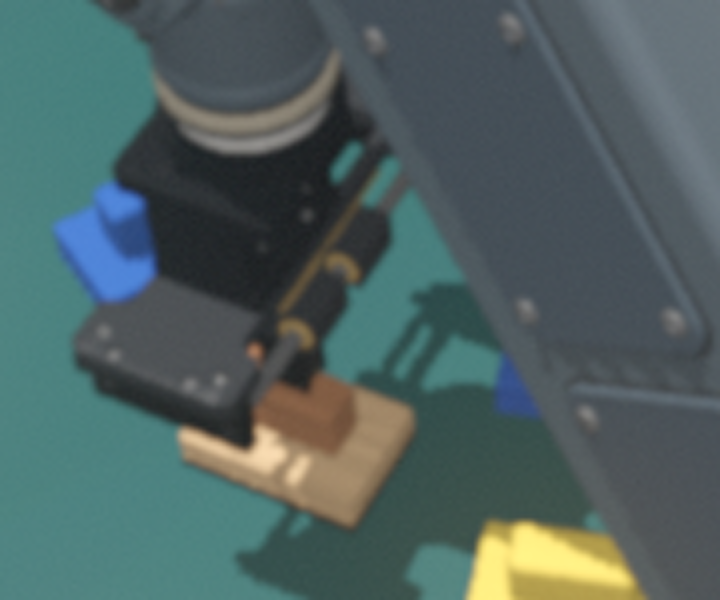

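The block has turned a little and no finger is clearly on the bar in the side view. I'll lift while still closed and see what comes.

Request:
arm_command(delta_rot=[[0, 0, 0], [0, 0, 0], [0, 0, 0], [0, 0, 0], [0, 0, 0]], delta_pos=[[0, 0, -0.02], [0, 0, -0.05], [0, 0, -0.08], [0, 0, -0.1], [0, 0, -0.1]], gripper=[1, 1, 1, 1, 1])

```text
time: 4.32
position: [0.5176, 0.1194, 0.1321]
tool_rot: [0.988, 0.156, 0.005, 0.001]
ft_force: [0.8, 0.7, 0.1]
grip_width: 0.0008
grip_force: 0.0
```

Run:
```python
from h import *
out=[]
o=status.get_obs();r=R.from_quat(o["tool_rot"]);print(o["position"],o["grip_width"],o["q"])
for n,(y,x) in(("top",(120,130)),("side",(120,150))):
    c=viewer.camera(n);b=cv2.resize(c["pixels"][y:y+220,x:x+190],None,fx=2.1,fy=2.1,interpolation=cv2.INTER_CUBIC);P=np.linalg.inv(c["pose"])
    for d in(0,-.019):
        v=P@np.r_[o["position"]+r.apply([0,0,d]),1];u=np.array([c["fx"]*v[0]/v[2]+c["cx"],c["fy"]*v[1]/v[2]+c["cy"]]);cv2.circle(b,tuple(int(t) for t in (u-[x,y])*2.1),3,(0,0,255),-1)
    out.append(b)
cv2.imwrite("pics/lift.png",np.hstack(out))
```

```text
[0.51764607 0.11938921 0.13214398] 0.0008149432338071143 [1.61369816e-02 4.81988006e-01 1.73566888e+00 7.80700224e-05
 9.14588541e-01 1.27344564e+00]
```

View pics/lift.png

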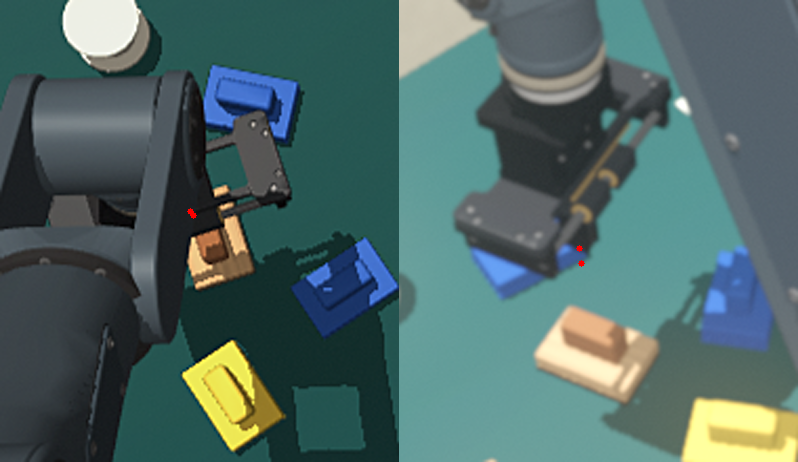

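The bar was not lifted: the block is still at side (244,288). The fingers show near the TCP marks but partly hidden. I'll compare block pixels before and after and zoom on the fingertips.

Run:
```python
from h import *
c=viewer.camera("side")
def quad(p,z=.022):
    hsv=cv2.cvtColor(p,cv2.COLOR_BGR2HSV);m=cv2.inRange(hsv,(5,60,60),(22,255,255));m[:,:205]=0;m[:265]=0;m[:,285:]=0
    k=max(cv2.findContours(m,0,1)[0],key=cv2.contourArea);h=cv2.convexHull(k);
    g=cv2.inRange(hsv,(3,90,40),(14,255,200))&m;M=cv2.moments(g)
    return cv2.boxPoints(cv2.minAreaRect(k)).round().tolist(),cv2.contourArea(k),np.mean(h[:,0],0),M['m10']/M['m00'],M['m01']/M['m00']
print(quad(cv2.imread("pics/side0.png")));print(quad(c["pixels"]))
a=cv2.imread("pics/side0.png")[200:330,190:290];b=c["pixels"][200:330,190:290]
cv2.imwrite("pics/cmp.png",np.hstack([cv2.resize(q,None,fx=4,fy=4,interpolation=cv2.INTER_CUBIC) for q in(a,b)]))
```

```text
([[213.0, 293.0], [226.0, 262.0], [275.0, 283.0], [262.0, 313.0]], 1555.5, array([240.27272727, 289.40909091]), 242.75140186915888, 279.41121495327104)
([[213.0, 293.0], [226.0, 262.0], [275.0, 283.0], [261.0, 314.0]], 1203.0, array([241.72222222, 287.33333333]), 245.23790322580646, 283.51209677419354)
```

View pics/cmp.png

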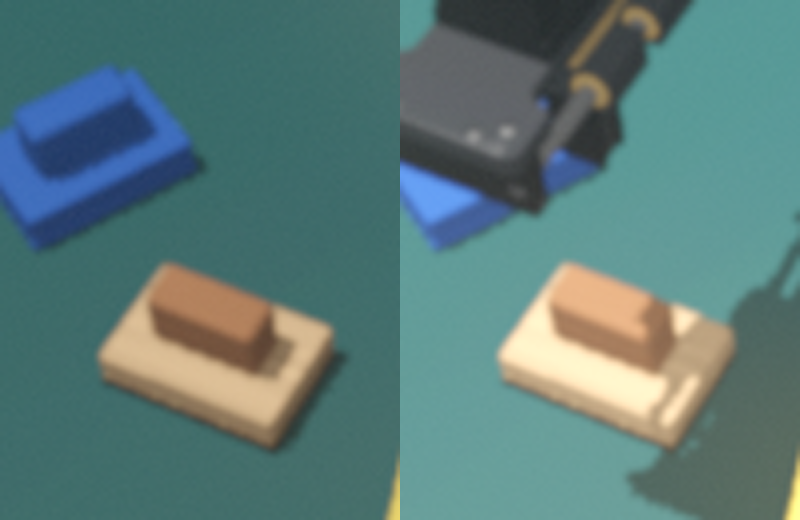

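Comparing before and after, the block did not move. With the fingers shut at a claimed z of 28 mm they passed above the bar top (54 mm). The fingertip shows about 5–10 px above the predicted TCP in the side view. So the real tips sit about 25–30 mm higher than reported. I'll open and check the settled pose.

Request:
arm_command(delta_rot=[[0, 0, 0], [0, 0, 0], [0, 0, 0], [0, 0, 0], [0, 0, 0], [0, 0, 0], [0, 0, 0], [0, 0, 0], [0, 0, 0], [0, 0, 0], [0, 0, 0], [0, 0, 0]], delta_pos=[[0, 0, 0], [0, 0, 0], [0, 0, 0], [0, 0, 0], [0, 0, 0], [0, 0, 0], [0, 0, 0], [0, 0, 0], [0, 0, 0], [0, 0, 0], [0, 0, 0], [0, 0, 0]], gripper=[-1, -1, -1, -1, -1, -1, -1, -1, -1, -1, -1, -1])

```text
time: 5.47
position: [0.5143, 0.1192, 0.128]
tool_rot: [0.988, 0.156, 0.0, -0.0]
ft_force: [0.5, 0.3, 0.3]
grip_width: 0.0725
grip_force: 0.0
```

Run:
```python
from h import *
delta([.514,.1205,.006],tool(18))
c=viewer.camera("side");o=status.get_obs();P=np.linalg.inv(c["pose"]);r=R.from_quat(o["tool_rot"])
a=cv2.resize(c["pixels"][190:310,190:310],None,fx=5,fy=5,interpolation=cv2.INTER_CUBIC)
for y in(-.0436,0,.0436):
  for z in(0,-.025):
    v=P@np.r_[o["position"]+r.apply([0,y,z]),1];u=np.array([c["fx"]*v[0]/v[2]+c["cx"],c["fy"]*v[1]/v[2]+c["cy"]]);print(y,z,u.round(1));cv2.circle(a,tuple(int(t) for t in(u-190)*5),3,(0,0,255) if z==0 else (0,255,255),-1)
cv2.imwrite("pics/open.png",a)
```

```text
rot [ 0.   -0.   -0.06] pos [ 1.00e-04 -1.30e-03  1.22e-01]
-0.0436 0 [225.3 266.4]
-0.0436 -0.025 [223.5 257.1]
0 0 [238.5 247.9]
0 -0.025 [237.  238.5]
0.0436 0 [251.2 230.3]
0.0436 -0.025 [249.9 220.8]
```

View pics/open.png

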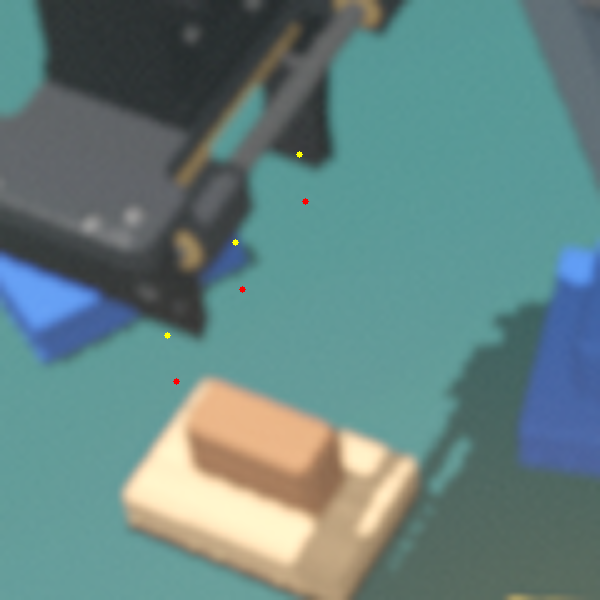

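The picture shows both fingertips, at (300,160) and (195,330), ending near the yellow marks, which are 25 mm behind the claimed TCP. The sideways alignment is right. I'll descend accordingly, with the claimed z near 2 mm.

Request:
arm_command(delta_rot=[[0, 0, 0], [0, 0, 0], [0, 0, 0], [0, 0, 0], [0, 0, 0], [0, 0, 0], [0, 0, 0]], delta_pos=[[0, -0.001, 0.03], [0, -0.001, 0.06], [0, -0.001, 0.09], [0, -0.001, 0.11], [0, -0.001, 0.12], [0, -0.001, 0.125], [0, -0.001, 0.125]], gripper=[-1, -1, -1, -1, -1, -1, -1])

```text
time: 6.1
position: [0.5138, 0.1201, 0.0023]
tool_rot: [0.988, 0.156, -0.001, -0.0]
ft_force: [-0.8, -0.2, 0.8]
grip_width: 0.0866
grip_force: 0.0
```

Request:
arm_command(delta_rot=[[0, 0, 0], [0, 0, 0], [0, 0, 0], [0, 0, 0], [0, 0, 0], [0, 0, 0], [0, 0, 0], [0, 0, 0], [0, 0, 0], [0, 0, 0], [0, 0, 0], [0, 0, 0]], delta_pos=[[0, 0, 0], [0, 0, 0], [0, 0, 0], [0, 0, 0], [0, 0, 0], [0, 0, 0], [0, 0, 0], [0, 0, 0], [0, 0, 0], [0, 0, 0], [0, 0, 0], [0, 0, 0]], gripper=[1, 1, 1, 1, 1, 1, 1, 1, 1, 1, 1, 1], grip_force=30)

```text
time: 7.1
position: [0.5139, 0.1202, 0.0029]
tool_rot: [0.988, 0.156, -0.0, -0.0]
ft_force: [0.4, 0.1, 0.2]
grip_width: 0.0234
grip_force: 30.0
```

The bar is gripped: width 23.4 mm, 30 N. Now lift, and work out the transfer.

Request:
arm_command(delta_rot=[[0, 0, 0], [0, 0, 0], [0, 0, 0], [0, 0, 0], [0, 0, 0], [0, 0, 0]], delta_pos=[[0, 0, -0.01], [0, 0, -0.03], [0, 0, -0.06], [0, 0, -0.09], [0, 0, -0.11], [0, 0, -0.11]], gripper=[1, 1, 1, 1, 1, 1])

```text
time: 7.6
position: [0.5172, 0.1203, 0.1176]
tool_rot: [0.988, 0.156, 0.005, 0.001]
ft_force: [0.5, -0.4, -1.8]
grip_width: 0.0236
grip_force: 30.0
```

```bash
cat >> h.py <<'E'
W=np.array([.4938,-.2403,.004]);YAW=-4.3
def pose(th,px,h,off=.003):
    """claimed TCP for the block tilted th deg, +x end down, low bottom edge at window x=px (mm), h mm above the floor"""
    r=tool(YAW,-th);t=r.as_matrix();e=W+R.from_euler("z",YAW,degrees=True).apply([px/1000,0,h/1000])
    return e-.045*t[:,0]-off*t[:,2],r
E
python3 - <<'E'
from h import *
print(status.get_obs()["grip_width"]);delta(*pose(17,42,60))
print(pose(17,42,60)[0])
E
```

```text
0.023637691269352827
rot [  3.36 -17.33  22.09] pos [-0.134   0.3357  0.0373]
[ 0.49364384 -0.24028826  0.08002564]
```

Request:
arm_command(delta_rot=[[3.3, -16.7, 22], [3.3, -16.7, 22], [3.3, -16.7, 22], [3.3, -16.7, 22], [3.3, -16.7, 22], [3.3, -16.7, 22], [3.3, -16.7, 22], [3.3, -16.7, 22], [3.3, -16.7, 22], [3.3, -16.7, 22], [3.3, -16.7, 22], [3.3, -16.7, 22]], delta_pos=[[-0.013, 0.034, 0], [-0.026, 0.067, 0], [-0.039, 0.1, 0], [-0.052, 0.134, 0], [-0.065, 0.168, 0], [-0.078, 0.2, 0], [-0.092, 0.235, 0], [-0.105, 0.27, 0.01], [-0.118, 0.3, 0.02], [-0.126, 0.325, 0.03], [-0.131, 0.337, 0.033], [-0.131, 0.337, 0.033]], gripper=[1, 1, 1, 1, 1, 1, 1, 1, 1, 1, 1, 1])

```text
time: 8.6
position: [0.4922, -0.2431, 0.0785]
tool_rot: [0.988, -0.038, -0.148, -0.006]
ft_force: [0.8, 0.4, -1.3]
grip_width: 0.0237
grip_force: 30.0
```

Request:
arm_command(delta_rot=[[0, 0, 0], [0, 0, 0], [0, 0, 0], [0, 0, 0], [0, 0, 0]], delta_pos=[[0, 0, 0], [0, 0, 0], [0, 0, 0], [0, 0, 0], [0, 0, 0]], gripper=[1, 1, 1, 1, 1])

```text
time: 9.02
position: [0.4936, -0.2396, 0.0804]
tool_rot: [0.989, -0.035, -0.147, -0.005]
ft_force: [-0.9, 0.5, -1.3]
grip_width: 0.0242
grip_force: 30.0
```

Run:
```python
from h import *
delta(*pose(17,42,20));delta(*pose(17,42,1))
c=viewer.camera("side");t=viewer.camera("top")
cv2.imwrite("pics/above.png",np.hstack([cv2.resize(c["pixels"][90:240,310:460],(400,400)),cv2.resize(t["pixels"][165:315,330:480],(400,400))]))
```

```text
rot [ 0.03 -0.11  0.19] pos [0.0118 0.0007 0.0386]
rot [ 0.03 -0.11  0.19] pos [0.0174 0.0007 0.0568]
```

View pics/above.png

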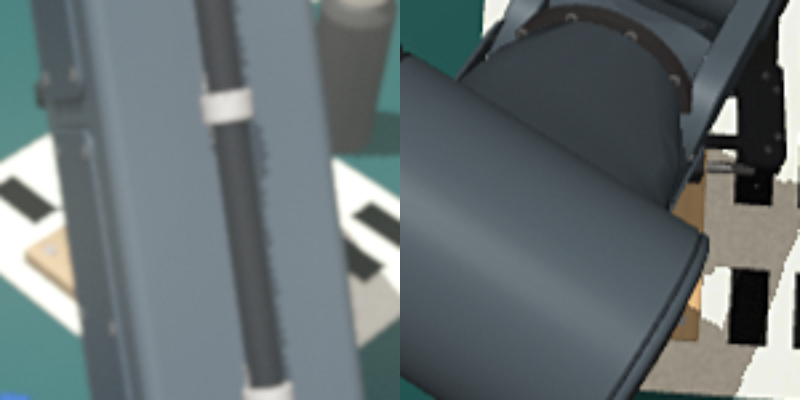

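The picture shows the arm hiding the window in both views, so I go on by the numbers and watch the force. Lower the low end in.

Request:
arm_command(delta_rot=[[0, 0, 0], [0, 0, 0], [0, 0, 0], [0, 0, 0], [0, 0, 0], [0, 0, 0], [0, 0, 0], [0, 0, 0], [0, 0, 0]], delta_pos=[[0.006, 0.0007, 0.019], [0.012, 0.0007, 0.039], [0.0135, 0.0007, 0.044], [0.015, 0.0007, 0.049], [0.016, 0.0007, 0.052], [0.0168, 0.0007, 0.055], [0.0168, 0.0007, 0.055], [0.0168, 0.0007, 0.055], [0.0168, 0.0007, 0.055]], gripper=[1, 1, 1, 1, 1, 1, 1, 1, 1])

```text
time: 9.87
position: [0.4936, -0.2418, 0.023]
tool_rot: [0.989, -0.036, -0.146, -0.005]
ft_force: [0.1, -0.9, -1.2]
grip_width: 0.0237
grip_force: 30.0
```

Run:
```python
from h import *
o=status.get_obs();print(o["position"],o["ft_force"].round(1) if hasattr(o["ft_force"],'round') else o["ft_force"],o["moment"])
delta(*pose(17,42,0))
```

```text
[ 0.49362569 -0.24177157  0.02301183] [ 0.1 -0.9 -1.2] [-0.04077054 -0.26646463 -0.04686165]
rot [ 0.03 -0.14  0.08] pos [ 0.0008 -0.0015  0.0029]
```

Request:
arm_command(delta_rot=[[0, 0, 0], [0, 0, 0], [0, 0, 0], [0, 0, 0]], delta_pos=[[0.0005, -0.001, 0.001], [0.0007, -0.001, 0.002], [0.0008, -0.001, 0.003], [0.0008, -0.001, 0.003]], gripper=[1, 1, 1, 1])

```text
time: 10.2
position: [0.4935, -0.2406, 0.0203]
tool_rot: [0.988, -0.036, -0.147, -0.005]
ft_force: [-0.1, 0.6, 5.3]
grip_width: 0.0239
grip_force: 30.0
```

Run:
```python
from h import *
o=status.get_obs();print(o["position"],o["moment"])
delta(*pose(17,42,0))
```

```text
[ 0.49351358 -0.24056222  0.02032456] [ 0.17693838 -0.04740284 -0.10093447]
rot [ 0.01 -0.11  0.08] pos [ 0.0002 -0.0003  0.0003]
```

Contact of about 6 N at exactly the floor height, so the low end is in the window. Now let the other end down.

Run:
```python
from h import *
for a in((14,42.5,.7),(11,43,.7),(8,43.6,.7),(5,44.2,.7),(2,44.7,.7),(0,45,.7),(0,45,0)): delta(*pose(*a))
```

```text
rot [0.01 2.89 0.08] pos [ 0.0004 -0.0003  0.0018]
rot [0.01 5.89 0.08] pos [ 0.0009 -0.0003  0.004 ]
rot [0.01 8.89 0.08] pos [ 0.0016 -0.0003  0.0062]
rot [ 0.   11.89  0.08] pos [ 0.0024 -0.0003  0.0084]
rot [ 0.   14.89  0.08] pos [ 0.0033 -0.0003  0.0106]
rot [ 0.   16.89  0.08] pos [ 0.0039 -0.0003  0.012 ]
rot [ 0.   16.89  0.08] pos [ 0.0041 -0.0003  0.0127]
```

Request:
arm_command(delta_rot=[[0, 1.5, 0], [0, 2.9, 0], [0, 4.4, 0], [0, 5.9, 0], [0, 7.4, 0], [0, 8.9, 0], [0, 8.9, 0], [0, 8.9, 0]], delta_pos=[[0.0002, 0, 0.0006], [0.0004, 0, 0.0018], [0.0006, 0, 0.0029], [0.0009, 0, 0.004], [0.0012, 0, 0.0051], [0.0016, 0, 0.0062], [0.0016, 0, 0.0062], [0.0016, 0, 0.0062]], gripper=[1, 1, 1, 1, 1, 1, 1, 1])

```text
time: 10.87
position: [0.4921, -0.2403, 0.0134]
tool_rot: [0.997, -0.037, -0.071, -0.003]
ft_force: [-1.5, -0.2, 2.9]
grip_width: 0.0237
grip_force: 30.0
```

Run:
```python
from h import *
print(status.get_obs()["moment"])
for a in((5,44.2,.7),(2,44.7,.7),(0,45,.7),(0,45,.2)): delta(*pose(*a))
```

```text
[ 0.07933372  0.29732487 -0.04214316]
rot [-0.04  3.12  0.07] pos [ 0.0016 -0.0001  0.0016]
rot [-0.04  6.12  0.07] pos [ 0.0021 -0.0001  0.0039]
rot [-0.04  8.12  0.07] pos [ 0.0025 -0.0001  0.0054]
rot [-0.04  8.12  0.07] pos [ 0.0025 -0.0001  0.0059]
```

Request:
arm_command(delta_rot=[[0, 1.5, 0], [0, 3.1, 0], [0, 4.6, 0], [0, 6.1, 0], [0, 8.2, 0], [0, 8.2, 0], [0, 8.2, 0], [0, 8.2, 0]], delta_pos=[[0.0008, 0, 0.0007], [0.0015, 0, 0.0016], [0.0018, 0, 0.0027], [0.002, 0, 0.0038], [0.0023, 0, 0.0053], [0.0023, 0, 0.0055], [0.0023, 0, 0.0055], [0.0023, 0, 0.0055]], gripper=[1, 1, 1, 1, 1, 1, 1, 1])

```text
time: 11.53
position: [0.4949, -0.2408, 0.0071]
tool_rot: [0.999, -0.037, 0.001, -0.0]
ft_force: [-0.4, -0.6, -1.9]
grip_width: 0.0235
grip_force: 30.0
```

Run:
```python
from h import *
print(status.get_obs()["moment"])
delta(*pose(0,45,0))
```

```text
[ 0.05895428  0.03179413 -0.01782767]
rot [-0.02 -0.15  0.09] pos [-0.0011 -0.0004  0.0001]
```

Request:
arm_command(delta_rot=[[0, 0, 0], [0, 0, 0], [0, 0, 0], [0, 0, 0], [0, 0, 0], [0, 0, 0], [0, 0, 0], [0, 0, 0], [0, 0, 0], [0, 0, 0]], delta_pos=[[0, 0, 0], [0, 0, 0], [0, 0, 0], [0, 0, 0], [0, 0, 0], [0, 0, 0], [0, 0, 0], [0, 0, 0], [0, 0, 0], [0, 0, 0]], gripper=[-1, -1, -1, -1, -1, -1, -1, -1, -1, -1])

```text
time: 12.37
position: [0.4944, -0.2406, 0.0071]
tool_rot: [0.999, -0.037, 0.002, -0.0]
ft_force: [0.3, -0.3, 1.0]
grip_width: 0.0816
grip_force: 0.0
```

Request:
arm_command(delta_rot=[[0, 0, 0], [0, 0, 0], [0, 0, 0], [0, 0, 0], [0, 0, 0], [0, 0, 0], [0, 0, 0]], delta_pos=[[0, 0, -0.01], [0, 0, -0.03], [0, 0, -0.06], [0, 0, -0.1], [0, 0, -0.14], [0, 0, -0.17], [0, 0, -0.17]], gripper=[-1, -1, -1, -1, -1, -1, -1])

```text
time: 12.95
position: [0.4978, -0.2434, 0.1847]
tool_rot: [0.999, -0.037, 0.008, 0.004]
ft_force: [0.1, 0.6, 0.2]
grip_width: 0.087
grip_force: 0.0
```

Move aside to check from the cameras.

Request:
arm_command(delta_rot=[[0, 0, 0], [0, 0, 0], [0, 0, 0], [0, 0, 0], [0, 0, 0], [0, 0, 0], [0, 0, 0], [0, 0, 0], [0, 0, 0], [0, 0, 0], [0, 0, 0], [0, 0, 0]], delta_pos=[[0, -0.42, -0.03], [0, -0.42, -0.03], [0, -0.42, -0.03], [0, -0.42, -0.03], [0, -0.42, -0.03], [0, -0.42, -0.03], [0, -0.42, -0.03], [0, -0.42, -0.03], [0, -0.42, -0.03], [0, -0.42, -0.03], [0, -0.42, -0.03], [0, -0.42, -0.03]], gripper=[-1, -1, -1, -1, -1, -1, -1, -1, -1, -1, -1, -1])

```text
time: 13.95
position: [0.524, 0.1807, 0.2074]
tool_rot: [0.999, -0.034, 0.002, -0.0]
ft_force: [-0.1, 0.3, 0.1]
grip_width: 0.0872
grip_force: 0.0
```

Run:
```python
from h import *
s=viewer.camera("side")["pixels"];t=viewer.camera("top");p=t["pixels"]
cv2.imwrite("pics/final.png",np.hstack([cv2.resize(s[90:240,310:460],(400,400)),cv2.resize(p[165:315,340:490],(400,400))]))
hsv=cv2.cvtColor(p,cv2.COLOR_BGR2HSV);g=cv2.inRange(hsv,(3,140,50),(13,255,200));print("grip",rect(t,g,(405,240),.058))
```

```text
grip [ 495.  -239.8   57.3   25.    -4.7]
```

View pics/final.png

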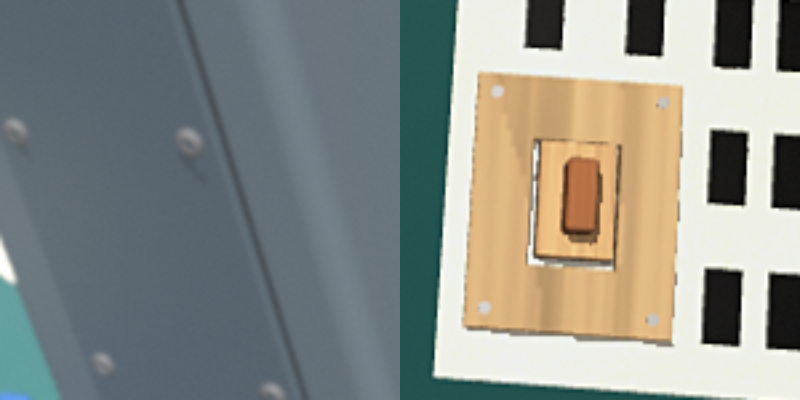

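The top view (right half) shows the block inside the window, with white gaps at left and bottom and dark gaps at top and right. Its grip is up, at crop pixel (582,195). It is flat and free, with its grip measured within 1–2 mm of the window centre. The arm touches nothing.

```bash
python3 -c "
from rig import robot
print(robot.hand_in())"
```

```text
the job is handed in; nothing more can be done
None
```

The oblong block went into the window one short end first, tilted about 17°. It now lies flat in the window with its grip up and has been let go, and I handed the job in at about 14 s on the robot's clock; the first grasp closed above the bar without moving the block, and the second held.

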